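Set up the service tray

TASK

Set up the blue service tray from the things standing on the open table to the right of the tray (not from the row along the table's back edge): stand the ramekin of red sauce on the red mat, the glass shaker on the white mat, the black-lidded spice jar on the black mat and the wooden pepper mill on the cork mat, each upright and in the middle of its mat. Do not tip the sauce, and leave the ramekin with white contents and the empty ramekin where they stand.

Things in the scene. Friction and masses are not known exactly. Their poses are not given: they have to be found in the camera images.
- ramekin_sauce: round fluted white porcelain ramekin with dark red sauce in it, 42 mm high, 69 mm across the rim, 62 mm at the foot, 0.11 kg; stands right of the tray on the open table. It can be gripped across the outside of the rim. Origin: centre of its underside; z up.
- shaker: small round clear-glass shaker with grey contents and a light grey domed cap, 90 mm high, body 44 mm across up to 70 mm height, cap 34 mm, 0.1 kg; stands right of the tray on the open table (its fixed twins near the table's back edge are not meant). Origin: centre of its underside; z up.
- jar: round glass spice jar with a flat black lid, 94 mm high, body 62 mm across, lid 64 mm, 0.33 kg; stands right of the tray on the open table (its fixed twin at the table's back edge is not meant). Origin: centre of its underside; z up.
- mill: tall turned wooden pepper mill, 170 mm high, body 58 mm across, round head 50 mm across between 123 and 159 mm height (its widest part at 141 mm) with a small metal knob on top, 0.18 kg. The head does not turn. Stands right of the tray on the open table (its fixed twin at the back edge is not meant). Origin: centre of its underside; z up.
- ramekin_white: look-alike, to be left alone: the same ramekin with white contents, 42 mm high, 69 mm across. Origin: centre of its underside; z up.
- ramekin_empty: look-alike, to be left alone: the same ramekin, empty, 42 mm high, 69 mm across. Origin: centre of its underside; z up.
- mat_red: Red square mat, 100 x 100 x 4 mm, fixed in one of the four cells (which one varies) of the flat blue tray. Origin: centre of its underside, 6 mm above the table; upper face 4 mm above the origin; z up, x and y along the tray's edges. The tray is fixed, 250 x 250 mm, cells 2 x 2, mat centres 118 mm apart; ribs and rim stand 4 to 8 mm above the mats.
- mat_white: White square mat, 100 x 100 x 4 mm, fixed in one of the four cells (which one varies) of the flat blue tray. Origin: centre of its underside, 6 mm above the table; upper face 4 mm above the origin; z up, x and y along the tray's edges. The tray is fixed, 250 x 250 mm, cells 2 x 2, mat centres 118 mm apart; ribs and rim stand 4 to 8 mm above the mats.
- mat_black: Black square mat, 100 x 100 x 4 mm, fixed in one of the four cells (which one varies) of the flat blue tray. Origin: centre of its underside, 6 mm above the table; upper face 4 mm above the origin; z up, x and y along the tray's edges. The tray is fixed, 250 x 250 mm, cells 2 x 2, mat centres 118 mm apart; ribs and rim stand 4 to 8 mm above the mats.
- mat_cork: Brown cork square mat, 100 x 100 x 4 mm, fixed in one of the four cells (which one varies) of the flat blue tray. Origin: centre of its underside, 6 mm above the table; upper face 4 mm above the origin; z up, x and y along the tray's edges. The tray is fixed, 250 x 250 mm, cells 2 x 2, mat centres 118 mm apart; ribs and rim stand 4 to 8 mm above the mats.
Things that resemble listed ones, but are neither listed nor needed, are in the scene too. Leave any green look-alike of the mill alone.

How it is judged:
By the outcome, as a careful person would: the job done as asked, in the order asked, and still so for the second after the job is handed in, with the robot touching nothing.
It also fails if it takes over 128 s, if anything falls off the work surface, if the arm or the gripper's body presses on something with over 40 N, if the wrist force passes 120 N, or if a joint passes its speed limit or range.

ROBOT

A 6-joint arm with a two-finger parallel gripper is mounted at the origin on a cart in front of the work surface, level with it; the furniture and walls round the work are solid. World frame = base frame: x ahead of the robot, y to its left, z up, the work surface at z = 0. Lengths are in m, angles in rad, forces in N, time in s.
With the tool pointing down it reaches from about 0.225 to 0.875 m from the base axis. Payload 3.4 kg.
Tool frame: the origin (TCP) lies on the centre line of the jaws, within the pads' length; the fingertips stand 14 mm ahead of it and the grasp point (between the pads) lies 5 mm behind it; z points along the fingers, y is the line along which they close (so a half turn about z gives the same grasp; the last joint's range is limited). The gripper opens to 85 mm and grips with 20 to 120 N. Pads are 22 mm wide; open, the fingers measure 114 mm over their backs; the gripper's body (76 mm by 85 mm) begins 54 mm behind the grasp point. The pads swing forward as they close: fully open they stand 13 mm farther back than shut.
Start: joints at [-1.331, 0.276, 1.505, -0, 1.361, -0.121], TCP at [0.203, -0.538, 0.245] pointing down, gripper open.
Joint ranges: [-2.89, 2.89], [-0.75, 2.08], [0.22, 2.7], [-1.18, 4.32], [0.11, 2.71], [-2.7, 2.7]. Speed limits (rad/s): [2.57, 2.57, 3.14, 3.14, 3.14, 3.14].

INTERFACE

Orientations are given as a unit quaternion [w, x, y, z].
In Python, from rig import manip, eyes gives the robot as it stands.
- The arm moves only by the shell command python3 -m creep 'ROWS' [FORCE]. ROWS is JSON, a list of rows, each a list of 5 numbers: the opening, from 0 (shut) to 1 (fully open), then the shift along the tool's x, y, z normalised to -1 to 1, where 1 is 0.5 m, then the turn about the tool's z normalised to -1 to 1, where 1 is 360 degrees. In form: [[fingers, dx, dy, dz, spin], ...]. A call has 1 to 10 rows; each row is the pose to reach, as a shift and turn from the pose commanded when the call began, along the tool's axes at that moment, turning the shorter way round; what a row does not reach only later rows make up. A row lasts 1/10 s, in which the tool goes at most 50 mm and 8.59 degrees, less where a joint would pass 70% of its speed; a pose out of reach is approached as far as the arm can. A call with a number of a shift or a turn outside -1 to 1 is refused whole. A call with a gripper value outside its range is refused whole. The fingers move at their own pace and stop on an object; FORCE is the grip in N (left out, the last holds). Time passes only in rows, so rows that repeat a pose let the fingers close. It gives the time, the measured TCP pose, the force, the opening and the grip force at its end, in the units of the state.
- manip.get_state(): the state, without advancing time (a new reading comes with each control period).
- eyes.get_image(name): name is "scene" or "top"; returns a dict with "frame" (480x640x3 uint8, red, green, blue), "fx", "fy", "cx", "cy" (pixels), "R" (3x3) and "t" (3): a world point X has camera coordinates R X + t. Camera axes: x right, y down, z forward; pixel columns grow to the right and rows downward; lengths in m; the calibration is good to about 2 mm. A picture is of the moment at which its call begins. There is no depth.
- manip.sign_off(): hands the job in; it is judged then, once.
Trained networks look in the newest picture that a camera, given by its name, has taken for a name from the list of things; names that differ only in an ending like _2 or _b are one class to them, and where a whole thing is asked for, a point or a joint stands for the part that bears it (a point fixed in the world has none). Each returns a list of dicts, best first, with "confidence" (0 to 1); they miss things now and then, are a little off and sometimes report something else, mostly with a low value. They report only what shows in the picture. A call takes as long as a camera call. They do not tell look-alikes from the thing itself.
- eyes.regions_of(camera, label): "mask" (480x640 bool, what is visible of it) and "bbox" ([left, top, right, bottom] in pixels, round what is visible of it).
- eyes.place_of(camera, label): "centre" ([column, row] in pixels: a listed point, or the origin of a listed thing).
The state is a dict: "clock": time; "qpos": joint angles; "qd": joint speeds; "effort": joint torques, N m; "position": TCP position; "ee_rot": TCP orientation; "contact_force": force on the tool from outside, world axes, zero at the start; "moment": the same for the moment, N m; "width": finger opening in m; "gripper_force": force on a finger pad.
Only numpy, scipy, OpenCV 4.12 (cv2) and the standard library are available. Lean on these libraries where they do the work, as an engineer would, in place of code of your own. Each camera call takes 0.05 s, during which the arm holds its last target. There are 200 camera calls.

## Working session

There is one attempt and no reset: what is moved stays moved. The work goes in short steps, Python scripts to look and compute and a shell command to move; the robot and the scene stay as the last step left them, time stands still between calls to the robot, and variables do not carry over. Pictures are saved under pics/ and viewed, at most 17 in all, crops included, and the job is handed in when it is done.

```bash
mkdir -p pics
python3 - <<'E'
from rig import manip, eyes
import cv2,numpy as np
for c in("scene","top"):
    d=eyes.get_image(c); cv2.imwrite(f"pics/{c}0.png",d["frame"][:,:,::-1])
    print(c,d["fx"],d["cx"],d["cy"],np.round(d["R"],3).tolist(),np.round(d["t"],3).tolist())
    for n in "ramekin_sauce shaker jar mill mat_red mat_white mat_black mat_cork".split():
        print(n,[(np.round(r["centre"],1).tolist(),round(r["confidence"],2)) for r in eyes.place_of(c,n)])
s=manip.get_state();print(s)
E
```

```text
scene 538.5920997677077 319.323326332295 239.41177798419858 [[-0.689, -0.724, -0.014], [-0.277, 0.281, -0.919], [0.67, -0.63, -0.394]] [0.28, 0.203, 0.965]
ramekin_sauce [([403.0, 229.9], 0.51)]
shaker [([295.4, 241.9], 0.74), ([405.4, 230.3], 0.59)]
jar [([367.8, 219.1], 0.78), ([177.9, 284.2], 0.72)]
mill [([428.9, 243.7], 0.94), ([428.9, 222.0], 0.86)]
mat_red [([218.2, 298.2], 0.94), ([319.4, 227.7], 0.49)]
mat_white [([250.1, 275.2], 0.91)]
mat_black [([213.7, 266.9], 0.7), ([329.4, 263.8], 0.55), ([366.8, 218.4], 0.31)]
mat_cork [([176.5, 284.5], 0.91)]
top 444.3833665142826 315.67241850802276 238.97139252450071 [[0.002, -1.0, 0.0], [-0.995, -0.002, -0.101], [0.101, -0.0, -0.995]] [-0.057, 0.478, 1.186]
ramekin_sauce [([422.7, 256.0], 0.89), ([206.1, 195.8], 0.41)]
shaker [([328.9, 196.0], 0.6), ([321.8, 256.7], 0.17)]
jar [([427.1, 210.6], 0.75)]
mill [([464.8, 264.7], 0.87), ([383.1, 256.9], 0.78), ([418.9, 297.2], 0.72)]
mat_red [([215.8, 232.0], 0.61)]
mat_white [([255.7, 226.0], 0.96), ([246.3, 185.8], 0.58)]
mat_black [([247.5, 182.6], 0.98), ([217.3, 234.1], 0.33)]
mat_cork [([205.3, 196.1], 0.93)]
{'clock': 0.9, 'qpos': array([-1.33096137e+00,  2.75858840e-01,  1.50492153e+00, -1.03210539e-05,
        1.36068746e+00, -1.20967179e-01]), 'qd': array([-0.00108311,  0.00188404, -0.00102619,  0.00036126, -0.00186825,
       -0.00132322]), 'effort': array([-2.55275445e-04, -4.16638327e+01, -2.46100080e+01, -3.93594439e-05,
       -6.62119328e-05,  1.59545944e-06]), 'position': array([ 0.20300344, -0.53799448,  0.24534291]), 'ee_rot': array([ 6.26038211e-05,  9.83771616e-01,  1.79425203e-01, -1.33085649e-06]), 'contact_force': array([ 0.00942229,  0.08590956, -0.49208284]), 'moment': array([ 0.01063823,  0.02762668, -0.04657097]), 'gripper_force': 0.0, 'width': 0.0853861851305704}
```

View pics/scene0.png

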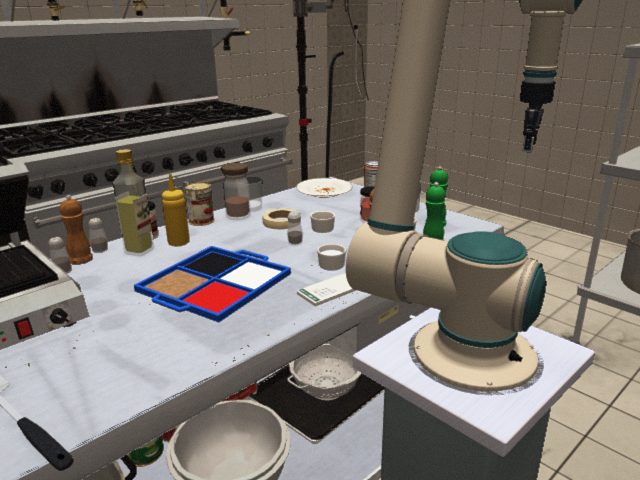

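View pics/top0.png

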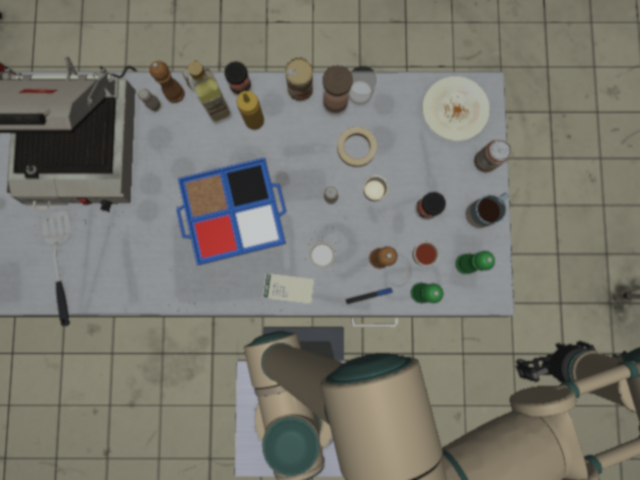

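The scene view shows the tray at left (mats cork (172,284), black (213,262), white (255,275), red (217,297)), while the arm hides most of the right side. The top view shows everything: sauce (425,254), shaker (331,195), jar (431,205), mill (384,257), white ramekin (321,255), empty ramekin (375,188) and green mills (428,293) and (480,262). Next I'll zoom in.

```bash
cat > h.py <<'E'
from rig import manip, eyes
import cv2,numpy as np
from scipy.spatial.transform import Rotation as Ro
def ray(d,uv):
    R,t=np.array(d["R"]),np.array(d["t"]); C=-R.T@t
    return C,R.T@np.array([(uv[0]-d["cx"])/d["fx"],(uv[1]-d["cy"])/d["fy"],1.])
def onz(d,uv,z):
    C,v=ray(d,uv); return C+v*(z-C[2])/v[2]
def proj(d,X):
    p=np.array(d["R"])@np.array(X)+d["t"]; return np.array([d["fx"]*p[0]/p[2]+d["cx"],d["fy"]*p[1]/p[2]+d["cy"]])
def tri(d1,a,d2,b):
    C1,v1=ray(d1,a);C2,v2=ray(d2,b)
    s=np.linalg.lstsq(np.c_[v1,-v2],C2-C1,rcond=None)[0]
    p,q=C1+s[0]*v1,C2+s[1]*v2
    return (p+q)/2,np.linalg.norm(p-q)
def go(x,y,z,yaw=None):
    """shift in row units from the present pose to world xyz; yaw = world angle of tool y (mod pi)"""
    s=manip.get_state();R=Ro.from_quat(np.roll(s["ee_rot"],-1)).as_matrix()
    d=R.T@(np.array([x,y,z])-s["position"])/.5
    sp=0
    if yaw is not None:
        c=np.arctan2(R[1,1],R[0,1]); a=(yaw-c+np.pi/2)%np.pi-np.pi/2
        sp=-a/(2*np.pi)
    print("pos",np.round(s["position"],4),"row",np.round(d,4),"spin",round(sp,4),"q6",round(s["qpos"][5],2),"F",np.round(s["contact_force"],1),"w",round(s["width"],4),"gf",round(s["gripper_force"],1),"t",s["clock"])
E
python3 - <<'E'
from h import *
d=eyes.get_image("top"); f=d["frame"][:,:,::-1]
cv2.imwrite("pics/c1.png",cv2.resize(f[165:315,310:510],None,fx=4,fy=4,interpolation=cv2.INTER_CUBIC))
E
```

```text
(no output)
```

View pics/c1.png

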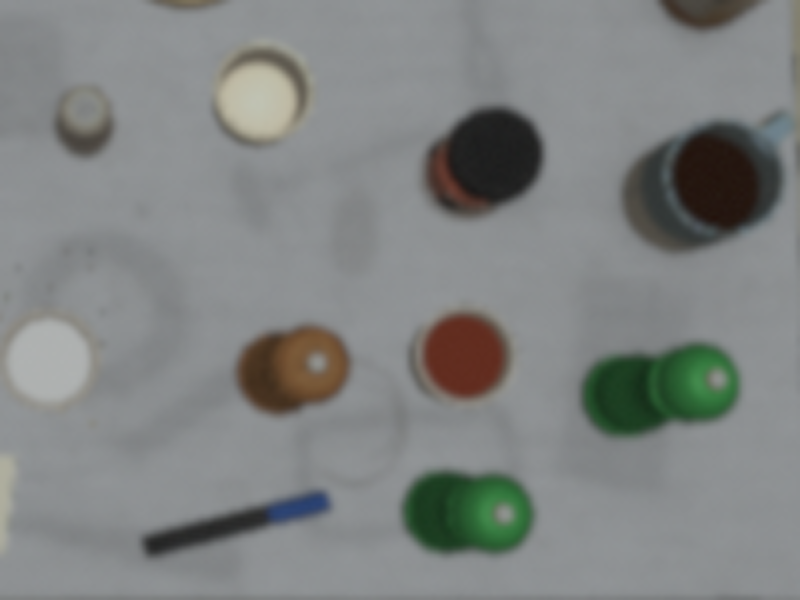

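The crop shows the sauce rim centre at crop (463,356), the jar lid at (495,155), the shaker cap at (85,108) and the mill knob at (317,361). The green mill knobs are at (504,513) and (717,379), and the empty ramekin is at (262,94).

Run:
```python
from h import *
d=eyes.get_image("top");s=eyes.get_image("scene")
P=dict(sauce=(463,356,.042),jar=(495,155,.094),shaker=(85,108,.088),mill=(317,361,.168),empty=(262,94,.042),white=(50,361,.042),green=(504,513,.168),green2=(717,379,.168))
for k,(a,b,z) in P.items():
    X=onz(d,(309.6+a/4,164.6+b/4),z);print(k,np.round(X,4),np.round(np.hypot(*X[:2]),3),"scene px",np.round(proj(s,X)))
for n in "red white black cork".split():
    r=eyes.regions_of("top","mat_"+n);q=eyes.regions_of("scene","mat_"+n)
    (c1,s1,a1)=cv2.minAreaRect(np.argwhere(r[0]["mask"])[:,::-1].astype(np.float32))
    m=cv2.moments(r[0]["mask"].astype(np.uint8));c=(m["m10"]/m["m00"],m["m01"]/m["m00"])
    m=cv2.moments(q[0]["mask"].astype(np.uint8));c2=(m["m10"]/m["m00"],m["m01"]/m["m00"])
    X,e=tri(d,c,s,c2)
    print(n,np.round(c,1),np.round(c1,1),np.round(s1,1),round(a1,1),np.round(c2,1),r[0]["confidence"],"X.010",np.round(onz(d,c,.01),4),"tri",np.round(X,4),round(e,4))
go(.45,-.2,.35)
```

```text
sauce [ 0.4374 -0.3495  0.042 ] 0.56 scene px [404. 219.]
jar [ 0.5641 -0.3603  0.094 ] 0.669 scene px [372. 190.]
shaker [ 0.5957 -0.0954  0.088 ] 0.603 scene px [295. 213.]
mill [ 0.4256 -0.231   0.168 ] 0.484 scene px [381. 185.]
empty [ 0.6153 -0.2171  0.042 ] 0.652 scene px [324. 215.]
white [ 0.4335 -0.0733  0.042 ] 0.44 scene px [333. 250.]
green [ 0.3356 -0.3405  0.168 ] 0.478 scene px [437. 183.]
green2 [ 0.4153 -0.4696  0.168 ] 0.627 scene px [440. 167.]
red [215.3 235.9] [215.2 235.6] [36.  36.6] 77.5 [215.6 296.6] 0.82 X.010 [0.4874 0.2208 0.01  ] tri [0.4889 0.2229 0.009 ] 0.0045
white [256.7 225.7] [256.5 225.6] [36.9 37.1] 76.0 [250.4 275.1] 0.75 X.010 [0.5159 0.1071 0.01  ] tri [0.5176 0.109  0.009 ] 0.0047
black [247.  185.1] [247. 185.] [35.2 36. ] 76.6 [213.4 263.8] 0.9 X.010 [0.63   0.1358 0.01  ] tri [0.6308 0.1366 0.0091] 0.0018
cork [382.8 256.2] [383.  256.4] [19.2 26.9] 76.0 [176.9 283.4] 0.66 X.010 [ 0.4322 -0.2404  0.01  ] tri [0.5312 0.0016 0.0224] 0.5166
pos [ 0.203  -0.538   0.2453] row [ 0.7009 -0.4581 -0.2094] spin 0 q6 -0.12 F [ 0.   0.1 -0.6] w 0.0852 gf 0.0 t 1.45
```

```bash
python3 -m creep '[[1,0.7,-0.458,-0.24,0],[1,0.7,-0.458,-0.24,0],[1,0.7,-0.458,-0.24,0],[1,0.7,-0.458,-0.24,0],[1,0.7,-0.458,-0.24,0],[1,0.7,-0.458,-0.24,0],[1,0.7,-0.458,-0.24,0],[1,0.7,-0.458,-0.24,0],[1,0.7,-0.458,-0.24,0],[1,0.7,-0.458,-0.24,0]]' 40
python3 - <<'E'
from h import *
d=eyes.get_image("scene");cv2.imwrite("pics/s1.png",d["frame"][:,:,::-1])
go(.437,-.35,.15,0);go(.5,.2,.35)
E
```

```text
clock: 2.45
position: [0.4521, -0.1971, 0.367]
ee_rot: [0.0, 0.983, 0.182, 0.002]
contact_force: [0.0, -0.5, -0.4]
width: 0.0853
gripper_force: 0.0
pos [ 0.4507 -0.1988  0.366 ] row [-0.134   0.2722  0.4323] spin -0.1919 q6 0.65 F [ 0.1 -0.1  0.1] w 0.0857 gf 0.0 t 2.5
pos [ 0.4507 -0.1988  0.366 ] row [ 0.3766 -0.7099  0.0314] spin 0 q6 0.65 F [ 0.1 -0.1  0.1] w 0.0857 gf 0.0 t 2.5
```

View pics/s1.png

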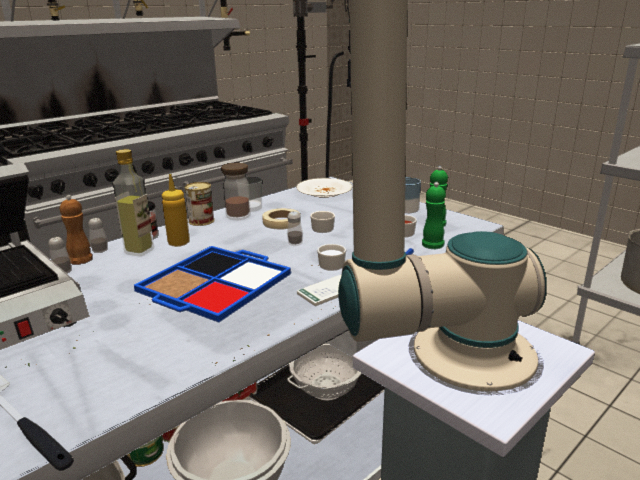

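The arm now stands at image column 380. The sauce rim shows just right of it at about (410,225), as predicted. I'm moving above the sauce, with the fingers closing along y to stay clear of both mills.

```bash
python3 -m creep '[[1,-0.134,0.272,0.3,0.058],[1,-0.134,0.272,0.3,0.058],[1,-0.134,0.272,0.3,0.058],[1,-0.134,0.272,0.3,0.058],[1,-0.134,0.272,0.46,0.058],[1,-0.134,0.272,0.46,0.058],[1,-0.134,0.272,0.46,0.058],[1,-0.134,0.272,0.46,0.058],[1,-0.134,0.272,0.46,0.058],[1,-0.134,0.272,0.46,0.058]]'
python3 - <<'E'
from h import *
d=eyes.get_image("top");cv2.imwrite("pics/t1.png",cv2.resize(d["frame"][165:315,310:510,::-1],None,fx=3,fy=3))
go(.4374,-.3495,.022,np.pi/2)
E
```

```text
clock: 3.5
position: [0.4361, -0.3521, 0.138]
ee_rot: [0.002, 1.0, -0.002, 0.002]
contact_force: [0.5, -0.2, -0.4]
width: 0.0854
gripper_force: 0.0
pos [ 0.436  -0.3519  0.1377] row [ 0.0021 -0.0056  0.2315] spin -0.0005 q6 0.77 F [0.2 0.4 0.3] w 0.0854 gf 0.0 t 3.55
```

View pics/t1.png

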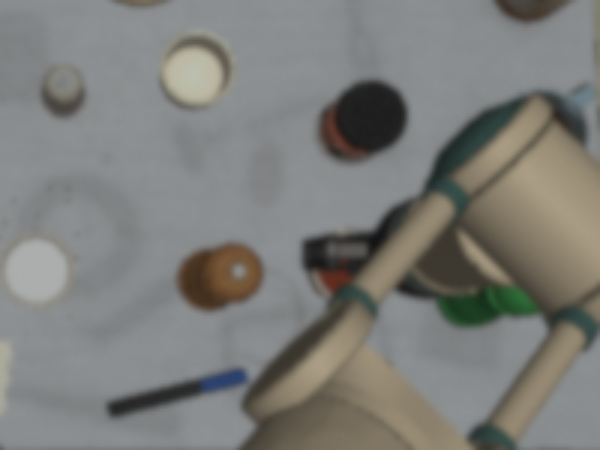

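In the top view the gripper is over the sauce at crop (335,265), and the wrist links reach out above green mill 2. I'll check their height in the scene view before descending.

Run:
```python
from h import *
d=eyes.get_image("scene");cv2.imwrite("pics/s2.png",cv2.resize(d["frame"][80:280,320:560,::-1],None,fx=3,fy=3))
```

```text
(no output)
```

View pics/s2.png

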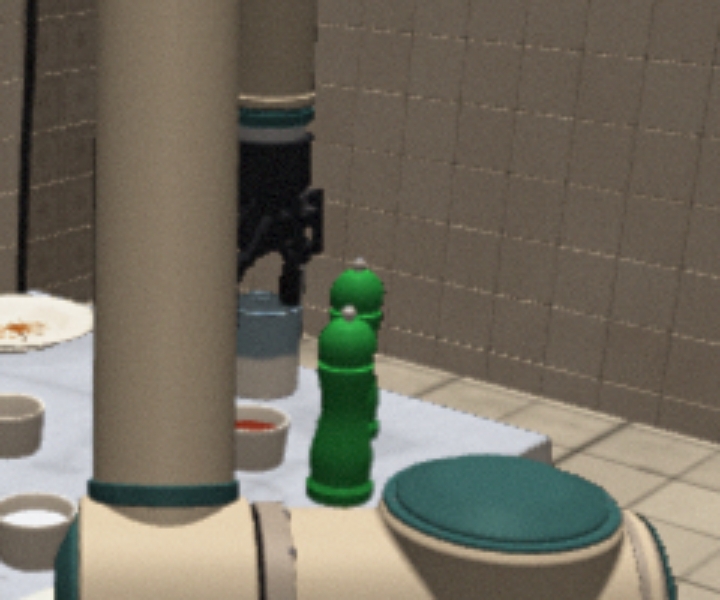

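The gripper hangs vertically under a straight wrist column, so it clears the green mills. The sauce rim's right edge is at scene column 417, matching the prediction. Descending and gripping.

```bash
python3 -m creep '[[1,0.002,-0.005,0.08,0],[1,0.002,-0.005,0.16,0],[1,0.002,-0.005,0.2,0],[1,0.002,-0.005,0.231,0],[1,0.002,-0.005,0.231,0],[1,0.002,-0.005,0.231,0],[0,0.002,-0.005,0.231,0],[0,0.002,-0.005,0.231,0],[0,0.002,-0.005,0.231,0],[0,0.002,-0.005,0.231,0]]' 30
python3 -m creep '[[0,0,0,0,0],[0,0,0,0,0],[0,0,0,0,0],[0,0,0,-0.03,0],[0,0,0,-0.06,0],[0,0,0,-0.06,0]]'
```

```text
clock: 4.6
position: [0.437, -0.3496, 0.0219]
ee_rot: [0.001, 1.0, -0.002, 0.001]
contact_force: [-0.5, 0.2, 5.5]
width: 0.0667
gripper_force: 32.7
clock: 5.2
position: [0.4374, -0.35, 0.0524]
ee_rot: [0.002, 1.0, -0.002, 0.002]
contact_force: [0.4, -0.3, -1.0]
width: 0.0666
gripper_force: 34.0
```

```bash
python3 -m creep '[[0,0,0,-0.06,0],[0,0,0,-0.13,0],[0,0,0,-0.2,0],[0,0.01,-0.05,-0.27,0],[0,0.02,-0.12,-0.34,0],[0,0.03,-0.19,-0.395,0],[0,0.04,-0.26,-0.395,0],[0,0.05,-0.33,-0.395,0],[0,0.06,-0.4,-0.395,0],[0,0.07,-0.47,-0.395,0]]'
python3 -m creep '[[0,0,-0.07,0,0],[0,0.01,-0.14,0,0],[0,0.015,-0.21,0,0],[0,0.02,-0.28,0,0],[0,0.025,-0.35,0,0],[0,0.03,-0.42,0,0],[0,0.03,-0.49,0,0],[0,0.03,-0.56,0,0],[0,0.03,-0.63,0,0],[0,0.03,-0.67,0,0]]'
python3 - <<'E'
from h import *
go(.488,.222,.033,np.pi/2)
d=eyes.get_image("scene");cv2.imwrite("pics/s3.png",d["frame"][:,:,::-1])
E
```

```text
clock: 6.2
position: [0.4715, -0.1122, 0.2471]
ee_rot: [0.0, 1.0, -0.002, 0.0]
contact_force: [-0.2, 0.5, -0.1]
width: 0.0666
gripper_force: 34.4
clock: 7.2
position: [0.4875, 0.2237, 0.2468]
ee_rot: [-0.0, 1.0, -0.001, -0.0]
contact_force: [-0.3, -0.8, -1.3]
width: 0.0668
gripper_force: 34.4
pos [0.4875 0.2237 0.2468] row [0.0011 0.0038 0.4276] spin -0.0003 q6 1.87 F [-0.3 -0.8 -1.3] w 0.0668 gf 34.4 t 7.2
```

View pics/s3.png

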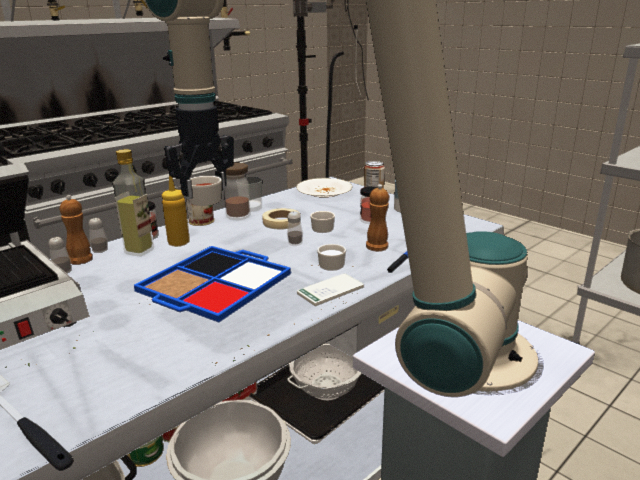

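The scene view shows the ramekin held level at (206,190). The mill (378,220), shaker (294,228) and jar (368,203) are now visible. Lowering onto the red mat.

```bash
python3 -m creep '[[0,0,0.003,0.06,0],[0,0,0.003,0.13,0],[0,0,0.003,0.2,0],[0,0,0.003,0.27,0],[0,0,0.003,0.34,0],[0,0,0.003,0.39,0],[0,0,0.003,0.41,0],[0,0,0.003,0.42,0],[0,0,0.003,0.426,0],[0,0,0.003,0.426,0]]'
python3 -m creep '[[0,0,0,0.002,0],[0,0,0,0.004,0],[0,0,0,0.004,0]]'
python3 - <<'E'
from h import *
d=eyes.get_image("top");s=eyes.get_image("scene")
for n in "ramekin_sauce shaker jar mill".split():
  for r in eyes.regions_of("scene",n): print(n,np.round(r["bbox"]),round(r["confidence"],2))
cv2.imwrite("pics/s4.png",cv2.resize(s["frame"][170:320,260:460,::-1],None,fx=4,fy=4,interpolation=cv2.INTER_CUBIC))
E
```

```text
clock: 8.25
position: [0.4888, 0.2199, 0.0351]
ee_rot: [-0.0, 1.0, -0.002, 0.001]
contact_force: [0.0, -0.2, -0.6]
width: 0.0666
gripper_force: 34.4
clock: 8.55
position: [0.4882, 0.2198, 0.0327]
ee_rot: [-0.0, 1.0, -0.002, 0.0]
contact_force: [-0.2, -0.3, -0.4]
width: 0.0669
gripper_force: 34.4
ramekin_sauce [204. 268. 233. 303.] 0.98
shaker [287. 211. 304. 246.] 0.68
shaker [236. 263. 281. 288.] 0.22
jar [358. 190. 369. 224.] 0.81
mill [427. 182. 446. 234.] 0.92
mill [429. 166. 450. 225.] 0.92
mill [367. 216. 386. 250.] 0.82
```

View pics/s4.png

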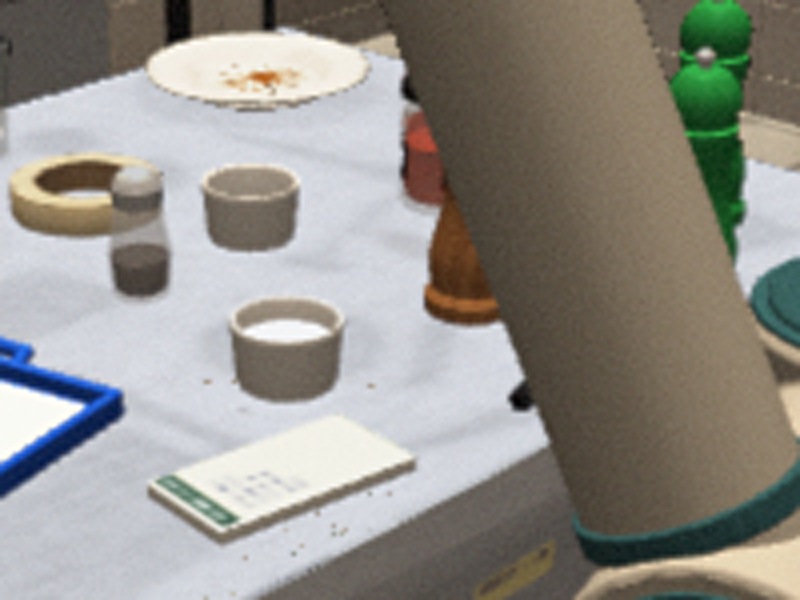

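The crop shows the shaker cap at scene (294,212) and its base at (295,244), agreeing with the top-view estimate. The ramekin isn't touching the mat yet, so I'll lower slightly.

```bash
python3 -m creep '[[0,0,0,0.002,0],[0,0,0,0.003,0],[0,0,0,0.003,0],[0,0,0,0.003,0]]'
python3 - <<'E'
from h import *
d=eyes.get_image("top");s=eyes.get_image("scene")
for a,b in (((330.9,191.6),(293.9,213)),((388.8,254.9),(378.5,188))):print(tri(d,a,s,b))
E
```

```text
clock: 9.25
position: [0.4881, 0.2198, 0.0319]
ee_rot: [-0.0, 1.0, -0.002, 0.0]
contact_force: [-2.2, -0.8, 9.5]
width: 0.0666
gripper_force: 34.9
(array([ 0.59678485, -0.09467729,  0.08665652]), np.float64(0.0023826154035546656))
(array([ 0.4279515 , -0.23031035,  0.1605565 ]), np.float64(0.0053735998560784535))
```

Contact is made, so I'll release, retreat and go to the shaker.

```bash
python3 -m creep '[[0.95,0,0,0,0],[0.95,0,0,0,0],[0.95,0,0,0,0],[0.95,0,0,0,0],[0.95,0,0,-0.02,0],[0.95,0,0,-0.06,0],[0.95,0,0,-0.14,0],[0.95,0,0,-0.24,0],[0.95,0,0,-0.34,0],[0.95,0,0,-0.34,0]]'
python3 -m creep '[[1,0.05,0.1,0,0],[1,0.1,0.2,0,0],[1,0.15,0.3,0,0],[1,0.18,0.4,0,0],[1,0.2,0.5,0,0],[1,0.217,0.6,0,0],[1,0.217,0.63,0,0],[1,0.217,0.63,0,0],[1,0.217,0.63,0,0]]'
python3 - <<'E'
from h import *
d=eyes.get_image("top");s=eyes.get_image("scene")
r=eyes.regions_of("top","ramekin_sauce")
for q in r:print(q["bbox"],q["confidence"])
q=eyes.place_of("top","ramekin_sauce")
for q in q:print(q["centre"],q["confidence"],onz(d,q["centre"],.01))
go(.5965,-.095,.046,np.pi/2)
cv2.imwrite("pics/s5.png",np.hstack([cv2.resize(x["frame"][r:r+130,c:c+130,::-1],None,fx=3,fy=3) for x,r,c in ((d,145,165),(s,200,150))]))
E
```

```text
clock: 10.35
position: [0.4924, 0.2211, 0.2089]
ee_rot: [-0.002, 1.0, -0.002, 0.008]
contact_force: [1.0, -0.5, -0.1]
width: 0.0812
gripper_force: 0.0
clock: 11.25
position: [0.5949, -0.0962, 0.2003]
ee_rot: [-0.001, 1.0, -0.003, -0.001]
contact_force: [-0.5, 0.3, -0.1]
width: 0.0853
gripper_force: 0.0
[201.5, 221.4, 227.1, 247.9] 0.9
[372.3, 245.4, 396.9, 265.1] 0.27
[216.7, 235.6] 0.89 [0.48809158 0.21687185 0.01      ]
pos [ 0.595  -0.0941  0.2008] row [0.0031 0.0019 0.3096] spin -0.0003 q6 1.3 F [ 0.3  0.6 -0.7] w 0.0853 gf 0.0 t 11.45
```

View pics/s5.png

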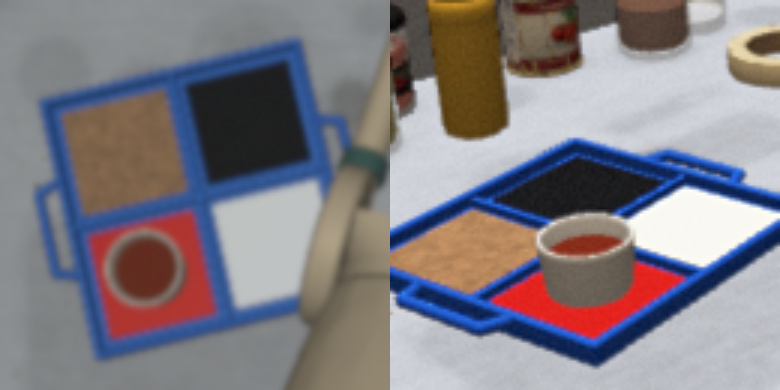

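The sauce ramekin stands upright in the middle of the red mat (rim at crop (145,268) from above, foot at (588,290) in the scene crop). Now I'll grip the shaker.

```bash
python3 -m creep '[[1,0.003,0.002,0.09,0],[1,0.003,0.002,0.18,0],[1,0.003,0.002,0.25,0],[1,0.003,0.002,0.29,0],[1,0.003,0.002,0.31,0],[1,0.003,0.002,0.31,0],[0,0.003,0.002,0.31,0],[0,0.003,0.002,0.31,0],[0,0.003,0.002,0.31,0],[0,0.003,0.002,0.31,0]]' 25
python3 -m creep '[[0,0,0,0,0],[0,0,0,0,0],[0,0,0,0,0],[0,0,0,0,0],[0,0,0,0,0]]'
```

```text
clock: 12.45
position: [0.598, -0.0968, 0.0474]
ee_rot: [0.0, 1.0, -0.002, 0.002]
contact_force: [0.4, 0.5, 5.2]
width: 0.038
gripper_force: 24.9
clock: 12.95
position: [0.5979, -0.0968, 0.0474]
ee_rot: [0.0, 1.0, -0.002, 0.002]
contact_force: [0.4, 0.9, 6.7]
width: 0.0376
gripper_force: 25.1
```

```bash
python3 -m creep '[[0,0,0,-0.04,0],[0,0,0,-0.1,0],[0,0,0,-0.17,0],[0,-0.02,-0.05,-0.22,0],[0,-0.04,-0.12,-0.22,0],[0,-0.07,-0.19,-0.22,0],[0,-0.1,-0.26,-0.22,0],[0,-0.13,-0.33,-0.22,0],[0,-0.16,-0.4,-0.22,0],[0,-0.162,-0.41,-0.22,0]]'
python3 -m creep '[[0,0,0,0,0],[0,0,0,0,0]]'
python3 - <<'E'
from h import *
go(.517,.108,.058,np.pi/2)
s=eyes.get_image("scene")
cv2.imwrite("pics/s6.png",cv2.resize(s["frame"][160:310,150:350,::-1],None,fx=3,fy=3))
E
```

```text
clock: 13.95
position: [0.5138, 0.1117, 0.1557]
ee_rot: [-0.001, 1.0, -0.0, -0.001]
contact_force: [0.5, -0.4, -1.5]
width: 0.0381
gripper_force: 25.3
clock: 14.15
position: [0.5172, 0.1079, 0.1559]
ee_rot: [0.0, 1.0, -0.002, 0.0]
contact_force: [-0.6, -0.5, -1.3]
width: 0.0381
gripper_force: 25.3
pos [0.5172 0.1079 0.1559] row [-0.0005 -0.0004  0.1958] spin -0.0006 q6 1.65 F [-0.6 -0.5 -1.3] w 0.0381 gf 25.3 t 14.15
```

View pics/s6.png

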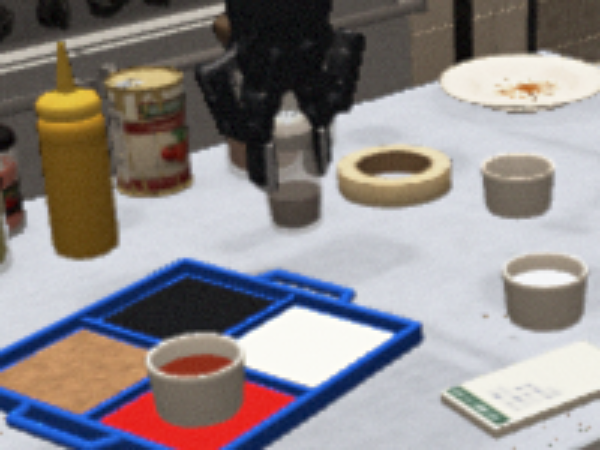

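The shaker hangs upright between the pads at crop (296,190). Lowering onto the white mat.

```bash
python3 -m creep '[[0,0,0,0.06,0],[0,0,0,0.12,0],[0,0,0,0.16,0],[0,0,0,0.18,0],[0,0,0,0.19,0],[0,0,0,0.195,0],[0,0,0,0.196,0],[0,0,0,0.196,0],[0,0,0,0.196,0]]'
python3 -m creep '[[0,0,0,0.001,0],[0,0,0,0.002,0],[0,0,0,0.002,0]]'
```

```text
clock: 15.1
position: [0.5171, 0.1087, 0.0585]
ee_rot: [-0.0, 1.0, -0.002, 0.001]
contact_force: [-0.4, -0.8, -0.9]
width: 0.0381
gripper_force: 25.3
clock: 15.4
position: [0.5172, 0.1087, 0.0574]
ee_rot: [-0.0, 1.0, -0.002, 0.001]
contact_force: [-0.1, 0.5, 3.8]
width: 0.0382
gripper_force: 26.0
```

```bash
python3 -m creep '[[0.75,0,0,0,0],[0.75,0,0,0,0],[0.75,0,0,0,0],[0.75,0,0,0,0],[0.75,0,0,-0.04,0],[0.75,0,0,-0.1,0],[0.75,0,0,-0.2,0],[0.75,0,0,-0.3,0],[0.75,0,0,-0.36,0],[0.75,0,0,-0.36,0]]'
python3 -m creep '[[1,0.02,-0.1,0,0],[1,0.02,-0.2,0,0],[1,0.02,-0.24,0,0],[1,0.02,-0.24,0,0]]'
python3 - <<'E'
from h import *
d=eyes.get_image("top");s=eyes.get_image("scene")
for n in ("shaker","jar","mill"):
  for c in ("top","scene"):
    for q in eyes.regions_of(c,n):print(n,c,np.round(q["bbox"]),round(q["confidence"],2))
cv2.imwrite("pics/s7.png",np.hstack([cv2.resize(x["frame"][r:r+130,c:c+130,::-1],None,fx=3,fy=3) for x,r,c in ((d,145,165),(s,155,320))]+[cv2.resize(s["frame"][200:330,150:280,::-1],None,fx=1,fy=3)]))
go(.564,-.36,.25,np.pi/2)
E
```

```text
clock: 16.4
position: [0.5195, 0.1089, 0.242]
ee_rot: [-0.0, 1.0, -0.002, 0.005]
contact_force: [-0.4, 0.1, 0.2]
width: 0.0642
gripper_force: 0.0
clock: 16.8
position: [0.5263, 0.2312, 0.2351]
ee_rot: [-0.0, 1.0, 0.0, -0.001]
contact_force: [-0.1, -0.4, 0.1]
width: 0.0853
gripper_force: 0.0
shaker top [246. 215. 262. 234.] 0.79
shaker scene [240. 240. 263. 279.] 0.65
jar top [415. 191. 446. 218.] 0.56
jar scene [358. 188. 372. 225.] 0.56
mill top [371. 245. 396. 264.] 0.9
mill top [457. 251. 494. 273.] 0.7
mill top [412. 281. 444. 304.] 0.63
mill scene [366. 183. 390. 251.] 0.68
pos [0.5271 0.2275 0.2368] row [ 0.0797  1.1747 -0.026 ] spin -0.0008 q6 1.86 F [-0.8  0.1 -0.2] w 0.0855 gf 0.0 t 17.2
```

View pics/s7.png

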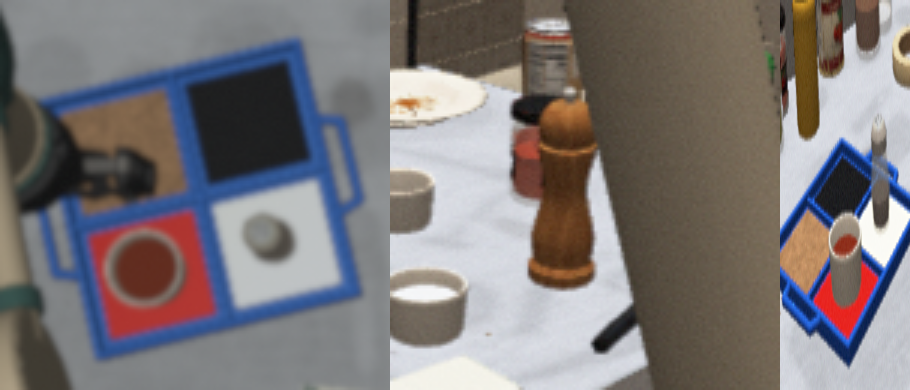

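The shaker stands centred on the white mat (crop (272,245)). In the scene view the jar lid's left edge is at column 361 and the mill's knob is at (380,186), both close to the predictions.

```bash
python3 -m creep '[[1,0.02,0.1,-0.04,0],[1,0.03,0.2,-0.08,0],[1,0.04,0.3,-0.08,0],[1,0.05,0.4,-0.08,0],[1,0.06,0.5,-0.08,0],[1,0.07,0.6,-0.08,0],[1,0.08,0.7,-0.08,0],[1,0.08,0.8,-0.08,0],[1,0.08,0.9,-0.08,0],[1,0.08,1,-0.08,0]]'
python3 -m creep '[[1,0,0.1,0,0],[1,0,0.17,0,0],[1,0,0.175,0.05,0],[1,0,0.175,0.1,0],[1,0,0.175,0.15,0],[1,0,0.175,0.15,0]]'
python3 - <<'E'
from h import *
d=eyes.get_image("top");s=eyes.get_image("scene")
print(proj(s,[.4256,-.231,0]),proj(s,[.427,-.2305,.168]),tri(d,(388.6,254.6),s,(380,186.5)))
go(.5641,-.3603,.055,np.pi/2)
E
```

```text
clock: 18.2
position: [0.5645, -0.2647, 0.2771]
ee_rot: [0.0, 1.0, -0.002, 0.0]
contact_force: [0.7, -0.2, 0.1]
width: 0.0853
gripper_force: 0.0
clock: 18.8
position: [0.5624, -0.3489, 0.1979]
ee_rot: [-0.002, 1.0, -0.003, -0.003]
contact_force: [0.0, 0.2, -0.4]
width: 0.0854
gripper_force: 0.0
[378.59138367 247.38496178] [380.0271399  185.13459025] (array([ 0.42667658, -0.23074054,  0.16451192]), np.float64(0.0007263894640790043))
pos [ 0.5647 -0.35    0.202 ] row [-0.0009  0.0207  0.2941] spin -0.0007 q6 0.92 F [-0.8  0.4  0.3] w 0.0852 gf 0.0 t 18.9
```

```bash
python3 -m creep '[[1,0,0,0,0],[1,0,0,0,0]]'
python3 - <<'E'
from h import *
go(.5645,-.3605,.06,np.pi/2)
E
```

```text
clock: 19.1
position: [0.5657, -0.3501, 0.2038]
ee_rot: [0.001, 1.0, -0.002, 0.001]
contact_force: [-0.8, -0.6, -0.1]
width: 0.0856
gripper_force: 0.0
pos [ 0.5657 -0.3501  0.2038] row [-0.0031  0.0202  0.2876] spin -0.0006 q6 0.92 F [-0.8 -0.6 -0.1] w 0.0856 gf 0.0 t 19.1
```

```bash
python3 -m creep '[[1,-0.002,0.02,0.04,0],[1,-0.002,0.02,0.1,0],[1,-0.002,0.02,0.17,0],[1,-0.002,0.02,0.23,0],[1,-0.002,0.02,0.27,0],[1,-0.002,0.02,0.287,0],[1,-0.002,0.02,0.287,0],[1,-0.002,0.02,0.287,0]]'
python3 -m creep '[[0,0,0,0,0],[0,0,0,0,0],[0,0,0,0,0],[0,0,0,0,0],[0,0,0,0,0],[0,0,0,0,0],[0,0,0,0,0]]' 45
python3 -m creep '[[0,0,0,-0.03,0],[0,0,0,-0.06,0],[0,0,0,-0.06,0]]'
```

```text
clock: 19.9
position: [0.5649, -0.3603, 0.0598]
ee_rot: [0.001, 1.0, -0.002, 0.001]
contact_force: [0.4, 0.2, 0.3]
width: 0.0855
gripper_force: 0.0
clock: 20.6
position: [0.5648, -0.3606, 0.0603]
ee_rot: [0.001, 1.0, -0.002, 0.001]
contact_force: [0.1, -1.1, 6.5]
width: 0.062
gripper_force: 48.0
clock: 20.9
position: [0.5648, -0.3602, 0.09]
ee_rot: [0.001, 1.0, -0.002, 0.001]
contact_force: [0.7, -0.3, -2.5]
width: 0.0619
gripper_force: 49.7
```

```bash
python3 -m creep '[[0,0,0,-0.06,0],[0,0,0,-0.12,0],[0,0.01,-0.05,-0.18,0],[0,0.03,-0.12,-0.24,0],[0,0.05,-0.19,-0.27,0],[0,0.07,-0.26,-0.27,0],[0,0.09,-0.33,-0.27,0],[0,0.11,-0.4,-0.27,0],[0,0.125,-0.47,-0.27,0],[0,0.131,-0.54,-0.27,0]]'
python3 -m creep '[[0,0,-0.07,0,0],[0,0,-0.14,0,0],[0,0,-0.21,0,0],[0,0,-0.28,0,0],[0,0,-0.35,0,0],[0,0,-0.41,0,0],[0,0,-0.45,0,0],[0,0,-0.453,0,0],[0,0,-0.453,0,0]]'
python3 - <<'E'
from h import *
go(.6304,.1362,.071,np.pi/2)
E
```

```text
clock: 21.9
position: [0.6304, -0.0881, 0.2218]
ee_rot: [-0.0, 1.0, -0.002, -0.001]
contact_force: [-0.9, 0.1, -2.5]
width: 0.062
gripper_force: 50.3
clock: 22.8
position: [0.6306, 0.1369, 0.2221]
ee_rot: [0.001, 1.0, -0.001, -0.001]
contact_force: [1.2, 0.8, -2.5]
width: 0.0616
gripper_force: 50.4
pos [0.6306 0.1369 0.2221] row [1.000e-04 1.000e-03 3.022e-01] spin -0.0004 q6 1.68 F [ 1.2  0.8 -2.5] w 0.0616 gf 50.4 t 22.8
```

```bash
python3 -m creep '[[0,0,0.001,0.06,0],[0,0,0.001,0.13,0],[0,0,0.001,0.2,0],[0,0,0.001,0.25,0],[0,0,0.001,0.28,0],[0,0,0.001,0.295,0],[0,0,0.001,0.301,0],[0,0,0.001,0.301,0],[0,0,0.001,0.301,0]]'
python3 -m creep '[[0,0,0,0.001,0],[0,0,0,0.002,0],[0,0,0,0.003,0],[0,0,0,0.003,0]]'
```

```text
clock: 23.7
position: [0.6321, 0.136, 0.0739]
ee_rot: [-0.0, 1.0, -0.002, 0.001]
contact_force: [0.4, 0.6, -1.6]
width: 0.0619
gripper_force: 50.4
clock: 24.1
position: [0.6312, 0.1362, 0.0714]
ee_rot: [0.0, 1.0, -0.002, 0.0]
contact_force: [-0.0, 0.9, -3.1]
width: 0.0617
gripper_force: 50.4
```

```bash
python3 -m creep '[[0,0,0,0.001,0],[0,0,0,0.002,0],[0,0,0,0.003,0],[0,0,0,0.003,0]]'
```

```text
clock: 24.5
position: [0.6313, 0.1362, 0.0703]
ee_rot: [0.0, 1.0, -0.002, 0.0]
contact_force: [-1.6, -1.0, 1.5]
width: 0.0619
gripper_force: 50.5
```

```bash
python3 -m creep '[[0.95,0,0,0,0],[0.95,0,0,0,0],[0.95,0,0,0,0],[0.95,0,0,0,0],[0.95,0,0,-0.04,0],[0.95,0,0,-0.1,0],[0.95,0,0,-0.2,0],[0.95,0,0,-0.3,0],[0.95,0,0,-0.4,0],[0.95,0,0,-0.44,0]]'
python3 -m creep '[[1,-0.04,0.08,-0.04,0],[1,-0.09,0.16,-0.04,0],[1,-0.14,0.24,-0.04,0],[1,-0.2,0.32,-0.04,0],[1,-0.25,0.4,-0.04,0],[1,-0.3,0.48,-0.04,0],[1,-0.35,0.56,-0.04,0],[1,-0.4,0.64,-0.04,0],[1,-0.41,0.734,-0.04,0],[1,-0.41,0.734,-0.04,0]]'
python3 - <<'E'
from h import *
go(.4265,-.2307,.135,np.pi/2)
d=eyes.get_image("top");s=eyes.get_image("scene")
cv2.imwrite("pics/s8.png",np.hstack([cv2.resize(x["frame"][r:r+130,c:c+130,::-1],None,fx=3,fy=3) for x,r,c in ((d,145,165),(s,190,150))]))
E
```

```text
clock: 25.5
position: [0.6331, 0.1364, 0.2961]
ee_rot: [-0.0, 1.0, -0.002, 0.005]
contact_force: [0.4, 0.3, -0.2]
width: 0.0812
gripper_force: 0.0
clock: 26.5
position: [0.4238, -0.2354, 0.3099]
ee_rot: [0.002, 1.0, -0.005, 0.0]
contact_force: [-0.4, 0.6, -0.1]
width: 0.0854
gripper_force: 0.0
pos [ 0.4238 -0.2354  0.3099] row [ 0.0051 -0.0108  0.3497] spin -0.0016 q6 0.93 F [-0.4  0.6 -0.1] w 0.0854 gf 0.0 t 26.5
```

View pics/s8.png

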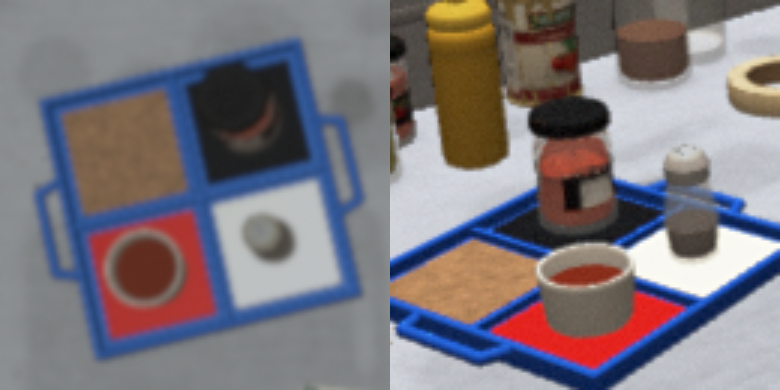

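The jar stands centred on the black mat, and the shaker and sauce are in place. The free cork mat centre is at crop (125,152). Descending on the mill head.

```bash
python3 -m creep '[[1,0.005,-0.01,0,0],[1,0.005,-0.01,0.06,0],[1,0.005,-0.01,0.14,0],[1,0.005,-0.01,0.22,0],[1,0.005,-0.01,0.29,0],[1,0.005,-0.01,0.33,0],[1,0.005,-0.01,0.349,0],[1,0.005,-0.01,0.349,0],[1,0.005,-0.01,0.349,0]]'
python3 -m creep '[[0,0,0,0,0],[0,0,0,0,0],[0,0,0,0,0],[0,0,0,0,0],[0,0,0,0,0],[0,0,0,0,0],[0,0,0,0,0],[0,0,0,0,0]]' 45
python3 -m creep '[[0,0,0,-0.02,0],[0,0,0,-0.04,0],[0,0,0,-0.06,0],[0,0,0,-0.06,0]]'
python3 - <<'E'
from h import *
d=eyes.get_image("top");print(onz(d,(206.3,195.4),.01),eyes.place_of("top","mat_cork")[0])
E
```

```text
clock: 27.5
position: [0.4285, -0.2248, 0.1363]
ee_rot: [0.001, 1.0, -0.001, 0.001]
contact_force: [1.1, 0.4, -0.4]
width: 0.0854
gripper_force: 0.0
clock: 28.3
position: [0.4281, -0.2257, 0.1367]
ee_rot: [0.001, 1.0, -0.002, 0.001]
contact_force: [-0.4, 0.4, 5.5]
width: 0.0469
gripper_force: 45.4
clock: 28.7
position: [0.4284, -0.2258, 0.1671]
ee_rot: [0.001, 1.0, -0.002, 0.002]
contact_force: [-0.6, -0.5, -1.2]
width: 0.0462
gripper_force: 46.5
[0.60055739 0.2485773  0.01      ] {'centre': [203.9, 196.2], 'confidence': 0.83}
```

```bash
python3 -m creep '[[0,0,0,-0.05,0],[0,0,0,-0.12,0],[0,0,0,-0.19,0],[0,0.01,-0.02,-0.25,0],[0,0.03,-0.07,-0.29,0],[0,0.05,-0.13,-0.3,0],[0,0.07,-0.19,-0.3,0],[0,0.09,-0.25,-0.3,0],[0,0.11,-0.31,-0.3,0],[0,0.13,-0.37,-0.3,0]]'
python3 -m creep '[[0,0.02,-0.06,0,0],[0,0.05,-0.12,0,0],[0,0.08,-0.18,0,0],[0,0.11,-0.24,0,0],[0,0.14,-0.3,0,0],[0,0.17,-0.36,0,0],[0,0.19,-0.42,0,0],[0,0.2,-0.48,0,0],[0,0.21,-0.53,0,0],[0,0.216,-0.56,0,0]]'
python3 -m creep '[[0,0,-0.015,0,0],[0,0,-0.02,0,0],[0,0,-0.02,0,0],[0,0,-0.02,0,0]]'
python3 - <<'E'
from h import *
go(.6015,.2495,.147,np.pi/2)
s=eyes.get_image("scene")
cv2.imwrite("pics/s9.png",cv2.resize(s["frame"][130:310,100:300,::-1],None,fx=3,fy=3))
E
```

```text
clock: 29.8
position: [0.4929, -0.039, 0.3146]
ee_rot: [-0.0, 1.0, -0.002, -0.001]
contact_force: [-0.2, -0.2, -1.0]
width: 0.0465
gripper_force: 46.9
clock: 30.8
position: [0.602, 0.2413, 0.3139]
ee_rot: [0.0, 1.0, -0.001, -0.001]
contact_force: [-0.2, -0.6, -2.1]
width: 0.0466
gripper_force: 46.9
clock: 31.2
position: [0.602, 0.2482, 0.3155]
ee_rot: [0.0, 1.0, -0.002, 0.0]
contact_force: [0.6, -0.8, -1.3]
width: 0.0466
gripper_force: 46.9
pos [0.602  0.2482 0.3155] row [-0.0011 -0.0029  0.337 ] spin -0.0007 q6 1.86 F [ 0.6 -0.8 -1.3] w 0.0466 gf 46.9 t 31.2
```

View pics/s9.png

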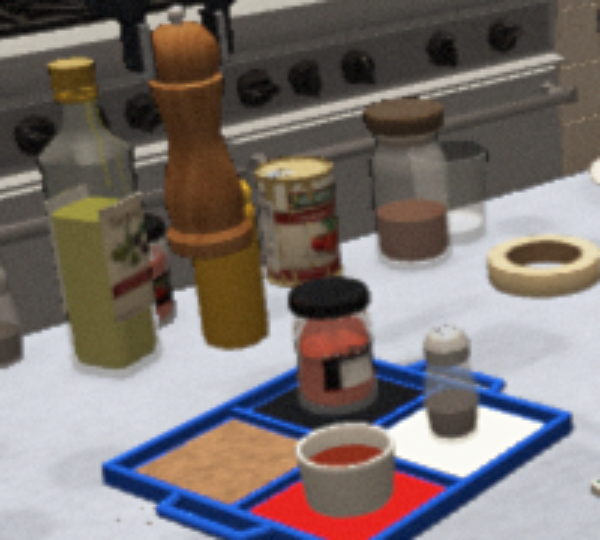

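The mill is held at crop (200,120) and leans somewhat (knob at (177,15), base at (212,235)). I'll work out how much of that is real.

Run:
```python
from h import *
d=eyes.get_image("top");s=eyes.get_image("scene")
px=lambda a,b:(100+a/3-.3,130+b/3-.3)
print("expect",[proj(s,[.602,.248,z]).round(1) for z in(.18,.35)],"seen base/knob",px(212,235),px(177,15))
k=onz
# point at camera-plane perpendicular: scan tilts about x and y (deg) pivot at head centre z=.3205
h=np.array([.602,.248,.3205])
for ax in(0,1):
  for t in(-8,-4,4,8):
    R=Ro.from_euler("xyz"[ax],t,degrees=True).as_matrix()
    print("xy"[ax],t,proj(s,h+R@[0,0,-.141]).round(1),proj(s,h+R@[0,0,.029]).round(1),"top",proj(d,h+R@[0,0,-.141]).round(1),proj(d,h+R@[0,0,.029]).round(1))
print("top expect",proj(d,[.602,.248,.18]),proj(d,[.602,.248,.35]))
cv2.imwrite("pics/t9.png",cv2.resize(d["frame"][140:260,140:300,::-1],None,fx=5,fy=5,interpolation=cv2.INTER_CUBIC))
```

```text
expect [array([169.4, 211.5]), array([158.9, 131.4])] seen base/knob (170.36666666666667, 208.0333333333333) (158.7, 134.7)
x -8 [177.6 208.9] [157.1 132.1] top [197.3 180.7] [163.6 161.5]
x -4 [173.6 210.5] [158.  131.9] top [193.4 180.8] [164.6 161.4]
x 4 [165.2 212.8] [159.8 131.6] top [185.2 180.8] [166.6 161.4]
x 8 [160.9 213.5] [160.8 131.5] top [181.  180.7] [167.6 161.5]
y -8 [164.8 208.9] [159.9 132.1] top [189.4 172.7] [165.5 163.4]
y -4 [167.1 210.5] [159.4 131.9] top [189.4 176.8] [165.5 162.4]
y 4 [171.8 212.7] [158.4 131.6] top [189.1 184.8] [165.6 160.5]
y 8 [174.1 213.4] [157.9 131.5] top [188.9 188.7] [165.7 159.5]
top expect [189.25353771 180.77834807] [165.48524658 161.35452932]
```

View pics/t9.png

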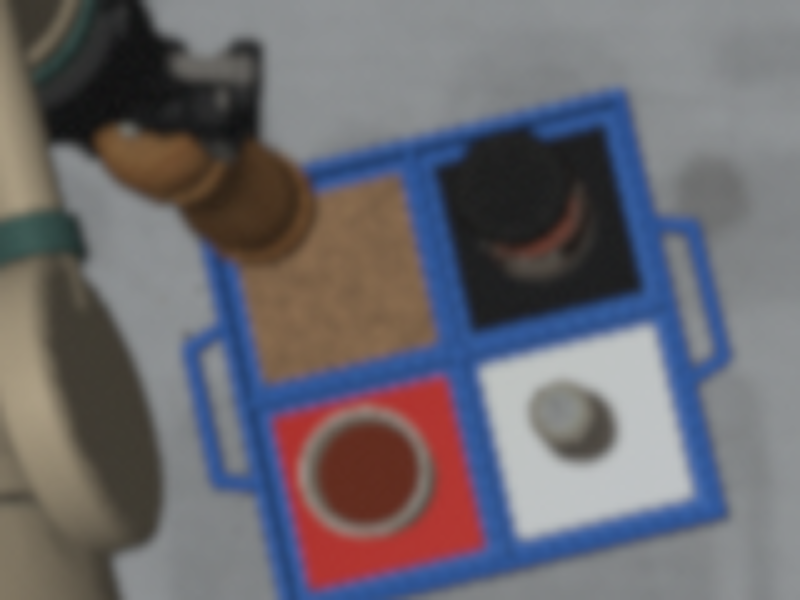

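The mill's base centre from above is at crop (248,200), i.e. pixel (189.6,180), against (189.3,180.8) expected if upright. The lean was only perspective. Lowering onto the cork mat.

```bash
python3 -m creep '[[0,-0.001,-0.003,0.05,0],[0,-0.001,-0.003,0.12,0],[0,-0.001,-0.003,0.19,0],[0,-0.001,-0.003,0.25,0],[0,-0.001,-0.003,0.29,0],[0,-0.001,-0.003,0.315,0],[0,-0.001,-0.003,0.328,0],[0,-0.001,-0.003,0.332,0],[0,-0.001,-0.003,0.334,0],[0,-0.001,-0.003,0.334,0]]'
python3 -m creep '[[0,0,0,0.001,0],[0,0,0,0.002,0],[0,0,0,0.003,0],[0,0,0,0.003,0]]'
```

```text
clock: 32.35
position: [0.6023, 0.251, 0.1494]
ee_rot: [-0.0, 1.0, -0.002, 0.001]
contact_force: [0.5, 0.1, -1.1]
width: 0.0465
gripper_force: 46.9
clock: 32.75
position: [0.6016, 0.2508, 0.1469]
ee_rot: [0.0, 1.0, -0.002, 0.0]
contact_force: [-0.3, 0.2, -0.8]
width: 0.0465
gripper_force: 47.0
```

```bash
python3 -m creep '[[0,0,0,0.001,0],[0,0,0,0.002,0],[0,0,0,0.003,0],[0,0,0,0.003,0]]'
```

```text
clock: 33.15
position: [0.6023, 0.2508, 0.1468]
ee_rot: [-0.0, 1.0, -0.002, 0.001]
contact_force: [-0.8, -1.1, 6.0]
width: 0.0465
gripper_force: 47.5
```

Contact. I'll release slowly, retreat up and swing clear to check.

```bash
python3 -m creep '[[0.6,0,0,0,0],[0.7,0,0,0,0],[0.8,0,0,0,0],[0.9,0,0,0,0],[0.9,0,0,0,0],[0.9,0,0,-0.04,0],[0.9,0,0,-0.1,0],[0.9,0,0,-0.2,0],[0.9,0,0,-0.3,0],[0.9,0,0,-0.36,0]]'
python3 -m creep '[[0.9,0,0.1,0,0],[0.9,0,0.2,0,0],[0.9,0,0.3,0,0],[0.9,-0.05,0.4,0,0],[0.9,-0.1,0.5,0,0],[0.9,-0.15,0.6,0,0],[0.9,-0.2,0.7,0,0],[0.9,-0.2,0.8,0,0],[0.9,-0.2,0.8,0,0],[0.9,-0.2,0.8,0,0]]'
python3 - <<'E'
from h import *
d=eyes.get_image("top");s=eyes.get_image("scene")
cv2.imwrite("pics/f.png",np.hstack([cv2.resize(x["frame"][r:r+160,c:c+130,::-1],None,fx=3,fy=3) for x,r,c in ((d,145,165),(s,170,150))]))
E
```

```text
clock: 34.15
position: [0.6025, 0.2512, 0.3299]
ee_rot: [-0.001, 1.0, -0.002, 0.003]
contact_force: [-0.2, 0.3, -0.0]
width: 0.0765
gripper_force: 0.0
clock: 35.15
position: [0.4995, -0.1518, 0.3252]
ee_rot: [0.001, 1.0, -0.004, -0.0]
contact_force: [1.4, 0.2, 0.6]
width: 0.0767
gripper_force: 0.0
```

View pics/f.png

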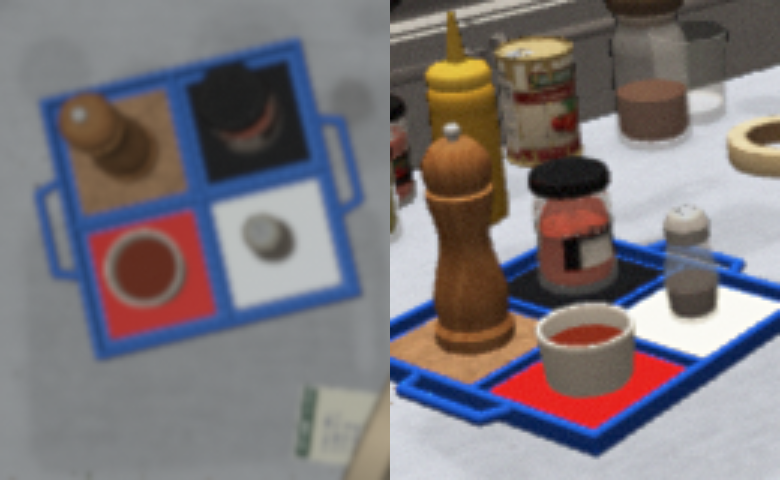

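All four stand upright in the middle of their mats: mill (125,150), jar (245,115), sauce (145,268) and shaker (272,240). Handing in.

```bash
python3 -m creep '[[0.9,0,0,0,0],[0.9,0,0,0,0],[0.9,0,0,0,0]]'; python3 -c "
from rig import manip
print(manip.sign_off())"
```

```text
clock: 35.55
position: [0.5004, -0.1477, 0.3253]
ee_rot: [-0.0, 1.0, -0.001, 0.0]
contact_force: [0.1, -1.0, -0.6]
width: 0.0768
gripper_force: 0.0
the job is handed in; nothing more can be done
None
```

I placed the sauce, shaker, jar and mill in that order; the last pictures show each upright in the middle of its mat, I left both other ramekins alone, and I handed the job in at 35.6 s of the 128 s allowed (no verdict was returned).

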